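# Flush the water filter under the sink

### The job

Flush the water filter: swing the steel hasp up off its catch and right back past upright, then twist the spring-return knob underneath it clockwise (seen from above) to its stop, hold it there for about two seconds and let it go so that it springs all the way home. Then swing the hasp back down fully over its catch. Leave the other things standing where they are.

Things in the scene. Friction and masses are not known exactly. Their poses are not given: they have to be found in the camera images.
- unit: fixed water filter: white housing 120 (x) by 220 (y) by 60 mm high, white cartridge lying along its far side to x = 134 mm, 72 mm high. Origin: centre of the housing's underside; z up; y runs from the catch to the hinge. Knob at x = y = 0. Hinge brackets at y = 81 to 103 mm, 48 mm wide across x, 122 mm high.
- catch (a point): the catch: steel staple, 129 mm above the base, 80 mm from the knob axis, on a grey block 30 by 18 mm whose top is 110 mm above the base. This point is the block's top centre. The closed hasp's slot fits over the staple.
- hasp (a joint): angle of the steel hasp about its hinge: 0 = flat down over the catch (fully closed), grows as its free end is lifted, 1.57 = upright, 2.0 = stop, leaning back away from the knob. A stiff hinge: it stays where it is left, about 1 to 2 N at the free end moves it. It may start a little lifted (up to 0.08).
- hasp_bar (a point): centre of the round steel cross bar on the hasp's free end: 36 mm long along the unit's x axis, 14 mm thick; 200 mm from the hinge axis. Closed it is 115 mm above the base. The hasp itself is a flat strap 24 mm wide, 5 mm thick.
- hasp_hinge (a point): point on the hasp's hinge axis, at y = +90 mm, z = 115 mm in the unit's frame; the axis is parallel to the unit's x axis. The bar moves on a circle of radius 200 mm about it.
- flush_knob (a joint): angle of the flush knob: 0 = home, where its spring holds it; grows clockwise seen from above; 1.2 = its stop. The spring takes about 0.05 N m at home and 0.11 N m at the stop.
- knob_grip (a point): on the knob's vertical axis, 91 mm above the base, at the height to grip. The knob is a grey upright plate (bar grip) 60 mm long, 14 mm thick, from 68 to 104 mm above the base, on a round foot of radius 24 mm (up to 70 mm above the base); at home its long side lies along the unit's y axis. The closed hasp passes 8 mm above it.
- torch: aluminium torch lying along y, 160 mm long, 44 mm thick, near the unit's front; origin under its middle, on the base. Leave it.
- funnel: blue plastic funnel standing mouth down, 104 mm wide, 110 mm high; origin at the centre of its underside. Leave it.
- tub: white plastic tub, 66 mm wide, 80 mm high; origin at the centre of its underside. Leave it.
- pot: white ceramic pot, 120 mm wide, 100 mm high; origin at the centre of its underside. Leave it.
- bucket: yellow plastic bucket, 260 mm wide, 220 mm high; origin at the centre of its underside. Leave it.
- caddy: grey plastic caddy with a sliding front door, 150 by 220 by 170 mm high; origin at the centre of its underside. Leave it.
- spray: white plastic bottle, 72 mm wide, 200 mm high; origin at the centre of its underside. Leave it.

How it is judged:
By the outcome, as a careful person would: the job done as asked, in the order asked, and still so for the second after the job is handed in, with the robot touching nothing.
It also fails if it takes over 72 s, if anything falls off the work surface, if the arm or the gripper's body presses on something with over 40 N, if the wrist force passes 120 N, or if a joint passes its speed limit or range.

### The arm

A 6-joint arm with a two-finger parallel gripper is mounted at the origin on the work surface. World frame = base frame: x ahead of the robot, y to its left, z up, the work surface at z = 0. Lengths are in mm, angles in rad, forces in N, time in s.
With the tool pointing down it reaches from about 350 to 875 mm from the base axis. Payload 15.5 kg.
Tool frame: the origin (TCP) lies on the centre line of the jaws, within the pads' length; the fingertips stand 14 mm ahead of it and the grasp point (between the pads) lies 5 mm behind it; z points along the fingers, x is the direction in which the jaws open and shut, and the axes are right-handed (so a half turn about z gives the same grasp; the last joint's range is limited). The gripper opens to 85 mm and grips with 20 to 120 N. Pads are 22 mm wide; open, the fingers measure 114 mm over their backs; the gripper's body (76 mm by 85 mm) begins 54 mm behind the grasp point. The pads swing forward as they close: fully open they stand 13 mm farther back than shut.
Start: joints at [1.058, 0.494, 1.345, -0, 1.302, -0.096], TCP at [253.018, 571.496, 209.477] pointing down, gripper open.
Joint ranges: [-2.91, 2.91], [-0.82, 2.16], [0.22, 2.67], [-1.22, 4.37], [0.12, 2.79], [-3.08, 3.08]. Speed limits (rad/s): [1.89, 1.89, 2.57, 3.01, 3.01, 3.01].

### API

Orientations are given as a 3x3 rotation matrix whose columns are the frame's x, y, z axes.
In Python, from plant import bot, grab_frame, job gives the robot as it stands.
- The arm moves only by the tool move_arm, never from a script. Its argument "series" is a list of rows, each a list of 5 numbers: the finger opening in m, from 0 to 0.0854, then the shift along the tool's x, y, z in m, then the turn about the tool's z in degrees. A call has 1 to 20 rows; each row shifts and turns the pose as measured when the row begins, along the tool's axes as they then stand; what a row does not reach is not made up. A row lasts 1/12 s, in which the tool goes at most 41.7 mm and 7.16 degrees, less where a joint would pass 70% of its speed; a pose out of reach is approached as far as the arm can. A call with a gripper value outside its range is refused whole. The fingers move at their own pace and stop on an object; "newtons" is the grip in N (left out, the last holds). Time passes only in rows, so rows that do not move let the fingers close. It gives the time, the measured TCP pose, the force and the opening at its end, in the units of the state.
- bot.state(): the state, without advancing time (a new reading comes with each control period).
- grab_frame(name): name is "side" or "top" or "wrist"; returns a dict with "image" (400x640x3 uint8, red, green, blue), "depth" (400x640 float32, mm along the optical axis (not along the pixel's ray), 0 where there is no reading), "camera_matrix" (3x3 intrinsics, pixels), "origin" and "orientation" of the camera in the world. Camera axes: x right, y down, z forward; pixel columns grow to the right and rows downward; lengths in mm; the calibration is good to about 2 mm. A picture is of the moment at which its call begins.
- job.job_done(): hands the job in, once; it reports no verdict.
The state is a dict: "time": time; "joints": joint angles; "qd": joint speeds; "tau": joint torques, N m; "tcp_pos": TCP position; "orientation": TCP orientation; "force": force on the tool from outside, world axes, zero at the start; "wrist_torque": the same for the moment, N m; "grip_width": finger opening in mm.
Only numpy, scipy, OpenCV 4.12 (cv2) and the standard library are available. Lean on these libraries where they do the work, as an engineer would, in place of code of your own. Each camera call takes 0.05 s, during which the arm holds its last target.

## Working session

There is one attempt and no reset: what is moved stays moved. The work goes in short steps, Python scripts to look and compute and a tool call to move; the robot and the scene stay as the last step left them, time stands still between calls to the robot, and variables do not carry over. Pictures are saved under pics/ and viewed, and the job is handed in when it is done.

Besides the shell and the picture viewer there is one more tool, called after ">>>" by a JSON object that holds its "name" and its "arguments". move_arm: Moves the arm, as the interface text tells. Its arguments: {"type":"object","properties":{"series":{"type":"array"},"newtons":{"type":"number"}},"required":["series"]}

```bash
mkdir -p pics; ls; python3 - <<'E'
from plant import bot, grab_frame, job
import cv2,pickle
s=bot.state();print(s)
for n in ("side","top","wrist"):
    f=grab_frame(n);pickle.dump(f,open(f"pics/{n}0.pkl","wb"))
    cv2.imwrite(f"pics/{n}0.png",f["image"][:,:,::-1]);print(n,f["camera_matrix"],f["origin"],f["orientation"])
E
```

```text
pics
{'time': 0.0, 'joints': array([ 1.05854200e+00,  4.94220081e-01,  1.34614086e+00, -6.38681578e-06,
        1.30249810e+00, -9.55108425e-02]), 'qd': array([ 0.00034682, -0.00190419,  0.00028882,  0.00191243,  0.00104278,
        0.00088698]), 'tau': array([ 2.24135169e-03, -8.82181549e+01, -3.83874893e+01,  7.09972642e-05,
        9.82066209e-03,  7.41777831e-05]), 'tcp_pos': array([252.80217605, 571.16082161, 208.87403237]), 'orientation': array([[ 4.04782869e-01,  9.14412626e-01, -6.15342624e-04],
       [ 9.14411963e-01, -4.04783320e-01, -1.10685280e-03],
       [-1.26120060e-03, -1.14641606e-04, -9.99999198e-01]]), 'force': array([-0.37218901,  0.63922194,  0.45034   ]), 'wrist_torque': array([0.05111464, 0.01234626, 0.03466615]), 'grip_width': 85.5610571901573}
side [[451.06718508   0.         313.09306901]
 [  0.         451.06718508 202.2799979 ]
 [  0.           0.           1.        ]] [  267.80519813 -1108.23083233  1059.96429661] [[ 0.97159386 -0.14252128  0.18892607]
 [-0.23625107 -0.63072564  0.73916886]
 [ 0.01381322 -0.76280591 -0.64647996]]
top [[409.43201896   0.         324.12528404]
 [  0.         409.43201896 205.42239153]
 [  0.           0.           1.        ]] [ 248.09324378  -16.46896117 1482.78132002] [[ 0.11666935 -0.97041366  0.21138965]
 [-0.99315294 -0.11527084  0.01897026]
 [ 0.00595806 -0.2121555  -0.97721776]]
wrist [[283.18764453   0.         321.69632881]
 [  0.         283.18764453 201.91127841]
 [  0.           0.           1.        ]] [177.75411804 603.95042554 373.70743091] [[ 0.40373774  0.86705224  0.29191823]
 [ 0.91487358 -0.38211842 -0.13035279]
 [-0.00147535  0.31969662 -0.94751881]]
```

View pics/side0.png

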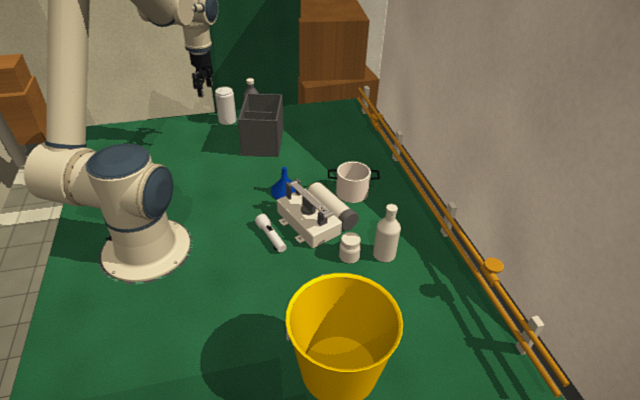

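View pics/top0.png

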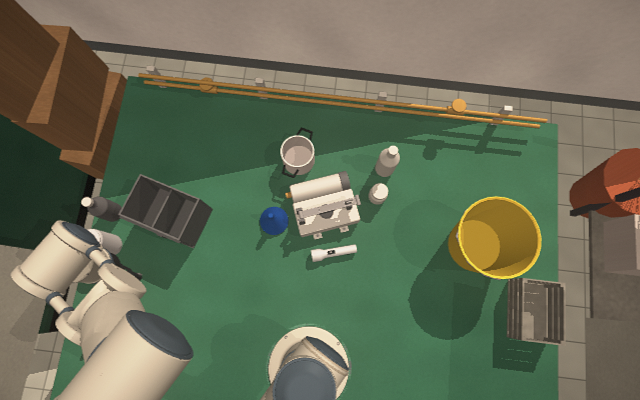

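View pics/wrist0.png

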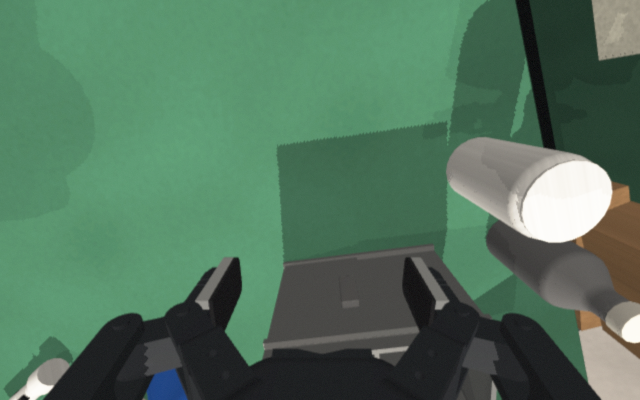

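```bash
python3 - <<'E'
import cv2
a=cv2.imread("pics/side0.png")[165:265,240:400];cv2.imwrite("pics/sidec.png",cv2.resize(a,None,fx=5,fy=5,interpolation=cv2.INTER_CUBIC))
a=cv2.imread("pics/top0.png")[160:270,250:400];cv2.imwrite("pics/topc.png",cv2.resize(a,None,fx=5,fy=5,interpolation=cv2.INTER_CUBIC))
E
```

```text
(no output)
```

View pics/sidec.png

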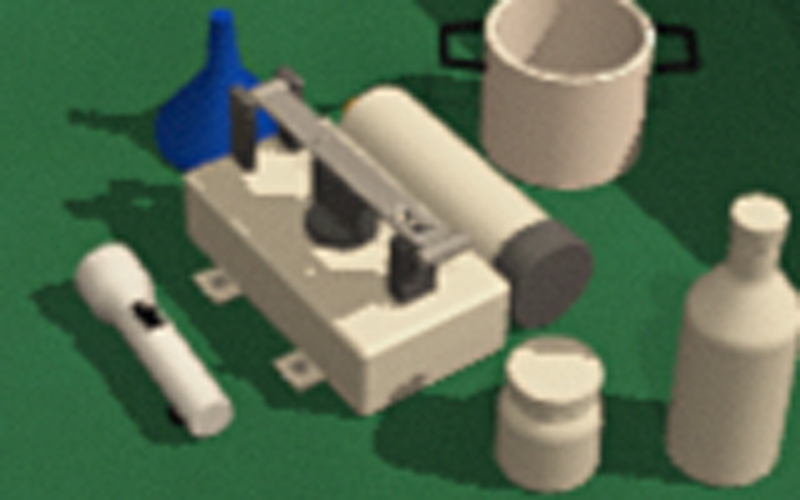

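View pics/topc.png

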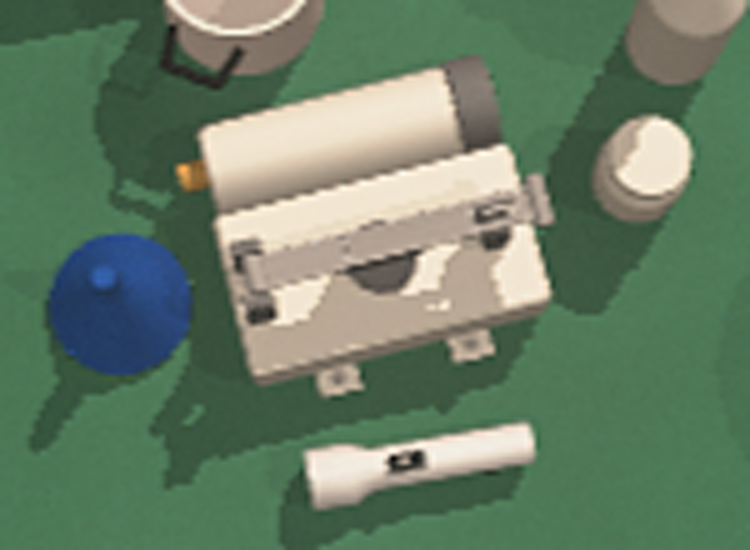

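```bash
cat > h.py <<'E'
import numpy as np,pickle,cv2
def cloud(f):
    d=f["depth"];K=f["camera_matrix"];v,u=np.mgrid[0:d.shape[0],0:d.shape[1]]
    P=np.stack([(u-K[0,2])/K[0,0]*d,(v-K[1,2])/K[1,1]*d,d],-1)
    W=P@np.array(f["orientation"]).T+f["origin"]; W[d==0]=np.nan
    return W
def ray(f,u,v,z):
    K=f["camera_matrix"];r=np.array(f["orientation"])@[(u-K[0,2])/K[0,0],(v-K[1,2])/K[1,1],1]
    o=np.array(f["origin"]);return o+r*(z-o[2])/r[2]
def proj(f,p):
    c=np.array(f["orientation"]).T@(np.array(p)-f["origin"]);K=f["camera_matrix"]
    return c[0]/c[2]*K[0,0]+K[0,2],c[1]/c[2]*K[1,1]+K[1,2]
E
python3 - <<'E'
from h import *
for n,box in(("top",(160,270,250,400)),("side",(165,265,240,400))):
    f=pickle.load(open(f"pics/{n}0.pkl","rb"));W=cloud(f)
    b=box;C=W[b[0]:b[1],b[2]:b[3]].reshape(-1,3)
    im=f["image"][b[0]:b[1],b[2]:b[3]].reshape(-1,3).astype(int)
    print(n,"table z",np.nanmedian(C[(im[:,1]>im[:,0]+20)][:,2]), np.isnan(C[:,0]).mean())
    m=(abs(C[:,2]-60)<4);P=C[m]
    # keep main comp: within 
    c=np.median(P,0);P=P[np.hypot(*(P-c)[:,:2].T)<150]
    print(len(P),np.median(P[:,2]),cv2.minAreaRect(P[:,:2].astype(np.float32)),cv2.boxPoints(cv2.minAreaRect(P[:,:2].astype(np.float32))))
    t=abs(C[:,2]-116)<10;Q=C[t];Q=Q[np.hypot(*(Q-c)[:,:2].T)<170];print("hasp",len(Q),cv2.minAreaRect(Q[:,:2].astype(np.float32)))
f=pickle.load(open("pics/top0.pkl","rb"))
for u,v,z in((218,215,60),(515,148,60),(547,288,60),(252,372,60),(542,200,122),(250,272,115)):
    print(ray(f,250+(u-2)/5,160+(v-2)/5,z).round(1))
E
```

```text
top table z 1.229779740115987 0.004242424242424243
1457 60.605595856108266 ((566.0755004882812, 13.142990112304688), (186.8185577392578, 219.3671417236328), 21.42880630493164) [[ 439.05106    81.11778 ]
 [ 519.19574  -123.08501 ]
 [ 693.1       -54.831802]
 [ 612.95526   149.37099 ]]
hasp 447 ((537.6148071289062, -5.302452087402344), (48.82415771484375, 219.56661987304688), 20.870656967163086)
side table z -0.651342780360892 0.0040625
1144 59.542147238217126 ((565.1128540039062, 9.872177124023438), (186.62863159179688, 219.8235626220703), 21.297277450561523) [[ 438.2504     78.38551 ]
 [ 518.0918   -126.425964]
 [ 691.97534   -58.64116 ]
 [ 612.1339    146.17032 ]]
hasp 410 ((534.3018798828125, -8.252044677734375), (50.157310485839844, 222.3052520751953), 20.373809814453125)
[553.1 121.7  60. ]
[627.1 -83.4  60. ]
[ 528.1 -116.3   60. ]
[444.2  83.1  60. ]
[ 576.3 -102.5  122. ]
[504.5  89.4 115. ]
```

>>> {"name": "move_arm", "arguments": {"series": [[0.085,0,0,-0.02,6.4],[0.085,0,0,-0.02,6.4],[0.085,0,0,-0.02,6.4],[0.085,0,0,-0.02,6.4],[0.085,0,0,-0.02,6.4],[0.085,0,0,-0.02,6.4],[0.085,0,0,-0.02,6.4],[0.085,0.003,0.036,0,0],[0.085,0.003,0.036,0,0],[0.085,0.003,0.036,0,0],[0.085,0.003,0.036,0,0],[0.085,0.003,0.036,0,0],[0.085,0.003,0.036,0,0],[0.085,0.003,0.036,0,0],[0.085,0.003,0.036,0,0],[0.085,0.003,0.036,0,0]]}}

```text
time: 1.48
tcp_pos: [383.9, 265.4, 352.3]
orientation: [[0.943, 0.332, -0.005], [0.332, -0.943, -0.007], [-0.007, 0.005, -1.0]]
force: [1.3, -0.1, -0.4]
grip_width: 85.2
```

>>> {"name": "move_arm", "arguments": {"series": [[0.085,0.0075,0.036,0,-0.5],[0.085,0.0075,0.036,0,-0.5],[0.085,0.0075,0.036,0,-0.5],[0.085,0.0075,0.036,0,-0.4],[0.085,0.0075,0.036,0,0],[0.085,0.0075,0.036,0,0],[0.085,0.0075,0.03,0,0],[0.085,0,0,0,0],[0.085,0,0,0,0]]}}

```text
time: 2.23
tcp_pos: [524.8, 34.6, 352.2]
orientation: [[0.933, 0.359, -0.006], [0.359, -0.933, -0.008], [-0.009, 0.005, -1.0]]
force: [-0.8, -0.1, 0.0]
grip_width: 84.7
```

```bash
python3 - <<'E'
from plant import bot, grab_frame
from h import *
f=grab_frame("wrist");pickle.dump(f,open("pics/wrist1.pkl","wb"));cv2.imwrite("pics/wrist1.png",f["image"][:,:,::-1])
s=bot.state();print(s["time"],s["tcp_pos"],s["orientation"],f["origin"])
E
```

```text
2.2833 [524.69505364  34.79866195 352.1443373 ] [[ 0.93318561  0.35934303 -0.00609901]
 [ 0.35929017 -0.93318907 -0.00829069]
 [-0.00867073  0.00554544 -0.99994703]] [496.36870726 112.02613287 516.5076394 ]
```

View pics/wrist1.png

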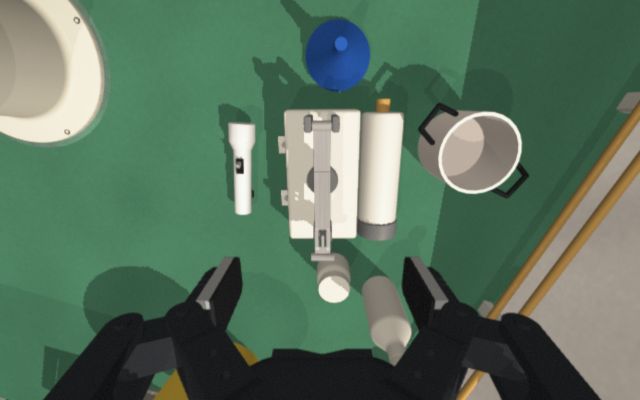

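```bash
python3 - <<'E'
from h import *
f=pickle.load(open("pics/wrist1.pkl","rb"));W=cloud(f)
im=f["image"][95:270,270:420]
cv2.imwrite("pics/w1c.png",cv2.resize(im[:,:,::-1],None,fx=3.4,fy=3.4,interpolation=cv2.INTER_CUBIC))
C=W[95:280,270:420].reshape(-1,3)
P=C[abs(C[:,2]-60)<3];c=np.median(P,0);r=cv2.minAreaRect(P[:,:2].astype(np.float32));print(r,np.median(P[:,2]));print(cv2.boxPoints(r))
yaw=np.radians(21.2);X=np.array([np.cos(yaw),np.sin(yaw)]);Y=np.array([-X[1],X[0]]);o=np.array([534.5,-.5])
def U(p): d=p[:,:2]-o; return np.c_[d@X,d@Y,p[:,2]]
Q=U(C)
for lo,hi in((40,60),(20,40),(-30,-10),(-50,-30),(-70,-50)):
    m=(abs(Q[:,1]-(lo+hi)/2)<10)&(Q[:,2]>108)&(abs(Q[:,0])<30); print("strap",lo,Q[m,0].min(),Q[m,0].max(),Q[m].mean(0))
m=(Q[:,1]<-95)&(Q[:,2]>100)&(Q[:,2]<150)&(abs(Q[:,0])<30);print("bar",Q[m].min(0),Q[m].max(0),Q[m].mean(0))
m=(Q[:,1]>75)&(Q[:,1]<110)&(Q[:,2]>108)&(abs(Q[:,0])<40);print("brk",Q[m].min(0),Q[m].max(0))
m=(abs(Q[:,2]-60)<3)&(Q[:,0]<40);print("house",Q[m].min(0),Q[m].max(0),np.percentile(Q[m],[1,99],axis=0))
# housing near-edge fit over rows of y
E=[]
for y in range(-95,100,10):
    m=(abs(Q[:,1]-y)<5)&(abs(Q[:,2]-60)<3);E.append((y,Q[m,0].min()))
E=np.array(E);print(np.polyfit(E[:,0],E[:,1],1))
m=(Q[:,1]<-110)&(Q[:,2]>74)&(Q[:,2]<90);print("tub top",Q[m].min(0),Q[m].max(0))
E
```

```text
((582.0250244140625, -24.380599975585938), (186.4807586669922, 303.5339660644531), 21.675312042236328) 60.05217033201811
[[ 439.32294   82.21722]
 [ 551.43207 -199.8544 ]
 [ 724.7271  -130.97842]
 [ 612.618    151.0932 ]]
strap 40 -10.91112252491054 11.796156543737164 [  0.34193167  49.89516743 118.63218926]
strap 20 -10.976552197466633 11.88306905799907 [  1.01650107  29.77279225 119.21513658]
strap -30 -10.236524025042987 12.198583031889576 [  0.94511062 -19.6889789  120.3663879 ]
strap -50 -10.408009572710807 12.353036629749136 [  0.98091121 -39.87556513 120.89294892]
strap -70 -12.561884344457017 15.79822761553517 [  1.38872806 -60.34429593 120.22564611]
bar [ -15.63411137 -110.71048208  115.72665818] [ 19.0627411  -95.56175642 128.68291364] [   1.7633148  -103.27323531  124.55189374]
brk [-23.99993022  75.00348715 108.14263209] [ 25.08302432 105.59445678 124.30158389]
house [ -58.56874216 -190.87083241   57.00591203] [ 39.99291813 112.21655824  62.87376906] [[ -56.85436967 -119.11566216   57.6923096 ]
 [  39.29882627  110.7712238    62.12744898]]
[-8.12194619e-03 -5.70706884e+01]
tub top [  -0.63248006 -180.86244625   74.01525925] [  44.81760175 -168.47932902   82.48688864]
```

View pics/w1c.png

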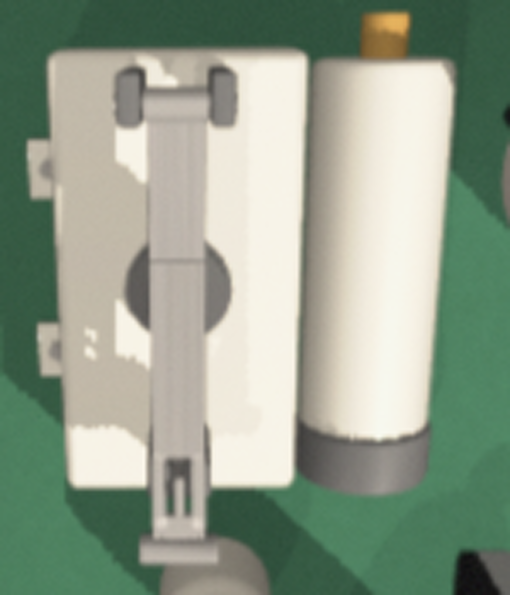

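```bash
python3 - <<'E'
from h import *
f=pickle.load(open("pics/wrist1.pkl","rb"))
yaw=np.radians(21.6);X=np.array([np.cos(yaw),np.sin(yaw)]);Y=np.array([-X[1],X[0]]);o=np.array([534.9,.7])
for n,u,v,z in(("edge+",180,49,60),("edge-",180,488,60),("footL",126,290,70),("footR",232,290,70),("barL",140,550,120),("barR",217,550,120),("barnear",178,537,124),("barfar",178,563,118),("nearedge",50,60,60),("nearedge",70,480,60),("far",307,60,60),("far",296,480,60)):
    p=ray(f,270+(u+.5)/3.4-.5,95+(v+.5)/3.4-.5,z)[:2]-o;print(n,(p@X).round(1),(p@Y).round(1))
m=o-109.8*Y;s=524.7,34.8;print("bar",m,"d",m-s)
E
```

```text
edge+ 2.4 111.2
edge- 0.7 -107.6
footL -24.2 2.1
footR 26.4 1.8
barL -17.7 -109.9
barR 18.2 -110.0
barnear 0.2 -100.9
barfar -0.0 -118.0
nearedge -56.5 107.0
nearedge -56.9 -102.7
far 59.7 106.0
far 61.3 -103.2
bar [ 575.32007588 -101.38945815] d [  50.62007588 -136.18945815]
```

```bash
python3 - <<'E'
from h import *
yaw=np.radians(21.6);X=np.array([np.cos(yaw),np.sin(yaw)]);Y=np.array([-X[1],X[0]]);o=np.array([534.5,1.6])
for n in("top","side"):
    W=cloud(pickle.load(open(f"pics/{n}0.pkl","rb"))).reshape(-1,3);d=W[:,:2]-o;Q=np.c_[d@X,d@Y,W[:,2]]
    for nm,m in (("spray",(Q[:,2]>100)&(Q[:,2]<230)&(Q[:,0]>25)&(abs(Q[:,0])<200)&(Q[:,1]<-90)&(Q[:,1]>-260)),("tub",(Q[:,2]>70)&(Q[:,2]<90)&(abs(Q[:,0])<100)&(Q[:,1]<-121)&(Q[:,1]>-260)),("fun",(Q[:,2]>20)&(Q[:,2]<112)&(abs(Q[:,0])<100)&(Q[:,1]>115)&(Q[:,1]<260))):
        print(n,nm,Q[m].min(0).round(),Q[m].max(0).round())
E
```

```text
top spray [  81. -260.  100.] [ 150. -224.  207.]
top tub [  -9. -260.   71.] [  99. -174.   88.]
top fun [-21. 116.  20.] [ 98. 234. 111.]
side spray [  79. -260.  100.] [ 132. -231.  202.]
side tub [ -10. -259.   70.] [  90. -174.   89.]
side fun [-24. 120.  20.] [ 97. 221. 112.]
```

>>> {"name": "move_arm", "arguments": {"series": [[0.085,0,0.036,0.01,-0.5],[0.085,0,0.036,0.02,0],[0.085,0,0.036,0.02,0],[0.085,0,0.036,0.02,0],[0.085,0,0,0.03,0],[0.085,0,0,0.03,0],[0.085,0,0,0.02,0],[0.085,0,0,0.0,0],[0.085,0,0,0,0]]}}

```text
time: 3.03
tcp_pos: [577.9, -96.4, 199.6]
orientation: [[0.926, 0.378, -0.001], [0.378, -0.926, -0.007], [-0.004, 0.006, -1.0]]
force: [0.1, 0.5, 0.7]
grip_width: 85.0
```

>>> {"name": "move_arm", "arguments": {"series": [[0.085,-0.002,0.0015,0.025,0.5],[0.085,-0.002,0.0015,0.025,0],[0.085,0,0,0.02,0],[0.085,0,0,0.01,0],[0.085,0,0,0,0],[0.085,0,0,0,0]]}}

```text
time: 3.53
tcp_pos: [580.2, -97.6, 127.0]
orientation: [[0.927, 0.376, 0.011], [0.376, -0.927, -0.01], [0.006, 0.013, -1.0]]
force: [0.6, -0.5, -0.1]
grip_width: 85.0
```

```bash
python3 - <<'E'
from plant import bot, grab_frame
from h import *
f=grab_frame("wrist");cv2.imwrite("pics/wrist2.png",f["image"][:,:,::-1])
s=bot.state();print(s["time"],s["tcp_pos"],s["orientation"],f["origin"])
E
```

```text
3.5833 [580.42458434 -97.58135726 127.26156775] [[ 0.9267656   0.37546817  0.01136597]
 [ 0.3755767  -0.92674092 -0.00966481]
 [ 0.00690449  0.0132258  -0.9998887 ]] [547.65854376 -20.36411867 290.6447033 ]
```

View pics/wrist2.png

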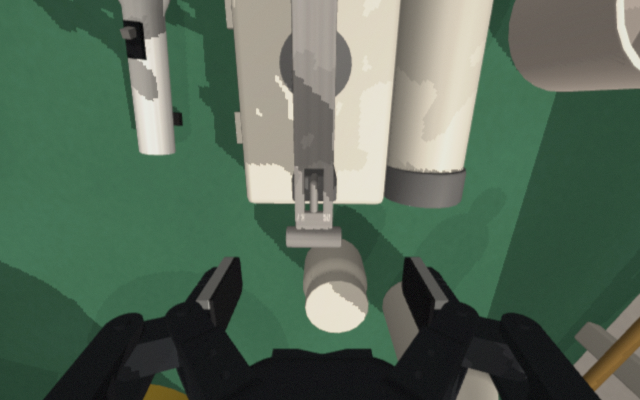

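```bash
cat >> h.py <<'E'
E
python3 - <<'E'
from plant import bot, grab_frame
from h import *
f=grab_frame("wrist");s=bot.state();R=np.array(s["orientation"]);t=np.array(s["tcp_pos"])
print(t.round(1),"proj tcp",proj(f,t),"grasp",proj(f,t-5*R[:,2]))
W=cloud(f);C=W[200:250,280:345].reshape(-1,3);
yaw=np.radians(21.6);X=np.array([np.cos(yaw),np.sin(yaw)]);Y=np.array([-X[1],X[0]]);o=np.array([534.5,1.6])
for u,v in((286,238),(341,238),(314,228),(314,247)):
    p=ray(f,u,v,120);d=p[:2]-o;print(p.round(1),(d@X).round(1),(d@Y).round(1),"tool",((p-t)@R).round(1), W[v,u].round(1))
b=W[232:246,292:336].reshape(-1,3);print(np.nanmax(b[:,2]),np.nanmedian(b,0))
E
```

```text
[580.5 -97.8 127.3] proj tcp (np.float64(321.8655780875081), np.float64(240.47590810044045)) grasp (np.float64(321.86446497227286), np.float64(244.05779127122523))
[ 559.  -108.5  120. ] -17.8 -111.4 tool [-24.    1.8   7.2] [ 558.5 -104.9  127. ]
[593.2 -94.7 120. ] 19.1 -111.2 tool [12.8  1.8  7.5] [ 624.4 -145.8    2.5]
[573.7 -94.7 120. ] 1.0 -103.9 tool [-5.2 -5.5  7.2] [573.3 -93.5 122.6]
[ 578.9 -107.8  120. ] 1.0 -118.0 tool [-5.3  8.6  7.4] [ 598.2 -162.    13.9]
128.87826863022298 [575.19828664 -98.92431754 126.34895114]
```

>>> {"name": "move_arm", "arguments": {"series": [[0.085,-0.0055,0.002,0.011,0],[0.085,0,0,0,0],[0.05,0,0,0,0],[0.02,0,0,0,0],[0.02,0,0,0,0],[0.02,0,0,0,0],[0.02,0,0,0,0],[0.02,0,0,0,0],[0.02,0,0,0,0]], "newtons": 30}}

```text
time: 4.38
tcp_pos: [580.5, -101.9, 123.5]
orientation: [[0.926, 0.376, 0.022], [0.376, -0.927, -0.012], [0.015, 0.019, -1.0]]
force: [-0.5, 0.3, 0.1]
grip_width: 19.9
```

```bash
python3 - <<'E'
from plant import bot, grab_frame
from h import *
f=grab_frame("wrist");cv2.imwrite("pics/wrist3.png",f["image"][:,:,::-1])
s=bot.state();print(s["time"],s["tcp_pos"],s["orientation"],s["force"],s["wrist_torque"])
E
```

```text
4.4333 [ 580.48022452 -101.94144683  123.49839986] [[ 0.92647372  0.3757475   0.02145348]
 [ 0.37605044 -0.9265173  -0.01231923]
 [ 0.0152481   0.01948104 -0.99969395]] [0.43643694 0.23867685 0.16507533] [ 0.04102217 -0.0182253  -0.01542811]
```

View pics/wrist3.png

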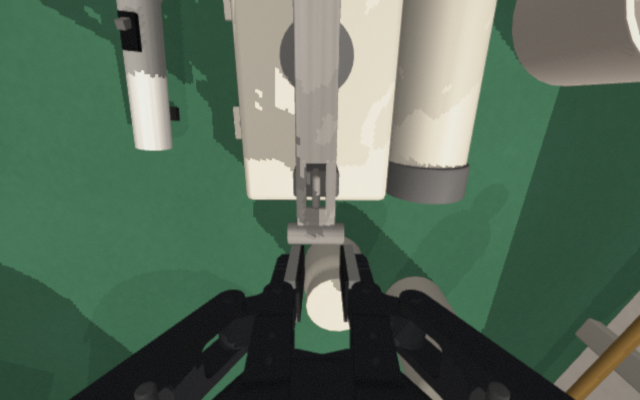

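```bash
python3 - <<'E'
from plant import bot, grab_frame
from h import *
f=grab_frame("wrist");pickle.dump(f,open("pics/wrist3.pkl","wb"));s=bot.state();R=np.array(s["orientation"]);t=np.array(s["tcp_pos"])
print(t)
W=cloud(f);T=(W-t)@R
for v in range(225,330,8):
    print(v,[tuple(T[v,u].round().astype(int)) for u in (290,294,298,302,314,345,350,355,360)])
for p in ((0,0,14),(0,-11,14),(-10,0,14),(-10,-11,14),(0,11,14),(0,0,-5)): print(p,proj(f,t+R@np.array(p)))
E
```

```text
[ 580.43598213 -101.98051506  123.44701093]
225 [(np.int64(-20), np.int64(-11), np.int64(-1)), (np.int64(-18), np.int64(-10), np.int64(0)), (np.int64(-15), np.int64(-11), np.int64(0)), (np.int64(-13), np.int64(-10), np.int64(0)), (np.int64(-5), np.int64(-10), np.int64(0)), (np.int64(26), np.int64(43), np.int64(125)), (np.int64(31), np.int64(43), np.int64(124)), (np.int64(37), np.int64(43), np.int64(125)), (np.int64(43), np.int64(43), np.int64(125))]
233 [(np.int64(-20), np.int64(-6), np.int64(-3)), (np.int64(-17), np.int64(-7), np.int64(-4)), (np.int64(-15), np.int64(-7), np.int64(-3)), (np.int64(-12), np.int64(-7), np.int64(-4)), (np.int64(-5), np.int64(-7), np.int64(-3)), (np.int64(26), np.int64(53), np.int64(125)), (np.int64(32), np.int64(53), np.int64(126)), (np.int64(37), np.int64(53), np.int64(124)), (np.int64(43), np.int64(53), np.int64(125))]
241 [(np.int64(-20), np.int64(-1), np.int64(-2)), (np.int64(-17), np.int64(-1), np.int64(-4)), (np.int64(-15), np.int64(-1), np.int64(-3)), (np.int64(-13), np.int64(-1), np.int64(-3)), (np.int64(-5), np.int64(-1), np.int64(-3)), (np.int6
[... 4634 characters left out ...]
 (np.int64(22), np.int64(113), np.int64(46)), (np.int64(12), np.int64(7), np.int64(-69)), (np.int64(10), np.int64(-16), np.int64(-94)), (np.int64(12), np.int64(-16), np.int64(-94))]
(0, 0, 14) (np.float64(321.791664205526), np.float64(231.04645847533283))
(0, -11, 14) (np.float64(321.81309379884596), np.float64(216.20870419445075))
(-10, 0, 14) (np.float64(307.30655580773447), np.float64(231.02826560683764))
(-10, -11, 14) (np.float64(307.0623229217847), np.float64(216.19013497542636))
(0, 11, 14) (np.float64(321.7709928514271), np.float64(245.35921132091417))
(0, 0, -5) (np.float64(321.7906765667623), np.float64(243.7038421113844))<stdin>:7: RuntimeWarning: invalid value encountered in cast
```

```bash
python3 - <<'E'
from plant import bot, grab_frame
from h import *
f=grab_frame("side");pickle.dump(f,open("pics/side3.pkl","wb"));s=bot.state();R=np.array(s["orientation"]);t=np.array(s["tcp_pos"])
for p in ((0,0,14),(0,0,0),(0,0,-30)): print(p,np.round(proj(f,t+R@np.array(p)),1), (np.array(proj(f,t+R@np.array(p)))-[280,120])*6)
W=cloud(f);T=(W-t)@R;m=(np.abs(T[...,0])<25)&(np.abs(T[...,1])<14)&(T[...,2]<25)&(T[...,2]>-90)
im=f["image"][120:250,280:390,::-1]
print(np.nanmax(T[m][:,2]))
for z in range(-90,25,6):
    k=m&(abs(T[...,2]-z)<3);print(z,k.sum(),T[k].mean(0).round() if k.sum() else "")
cv2.imwrite("pics/side3c.png",cv2.resize(im,None,fx=4.5,fy=4.5,interpolation=cv2.INTER_CUBIC))
E
```

```text
(0, 0, 14) [330.  216.9] [300.07839524 581.46318414]
(0, 0, 0) [330.1 213.6] [300.46432539 561.37977742]
(0, 0, -30) [330.2 206.2] [301.30811532 517.46981973]
11.209801712921362
-90 5 [-20.  -1. -89.]
-84 8 [-14.   0. -84.]
-78 11 [ -3.   4. -77.]
-72 25 [ -4.   4. -72.]
-66 16 [  2.   5. -65.]
-60 10 [  3.   8. -60.]
-54 21 [  2.   5. -54.]
-48 24 [ -2.   7. -48.]
-42 23 [ -3.   5. -42.]
-36 17 [ -3.   5. -36.]
-30 21 [ -6.   5. -30.]
-24 10 [  1.   4. -25.]
-18 1 [ 12.  -1. -20.]
-12 0 
-6 6 [-10.   1.  -4.]
0 34 [-4. -1. -0.]
6 13 [-12.   1.   5.]
12 2 [-2. -2. 10.]
18 0 
24 0
```

View pics/side3c.png

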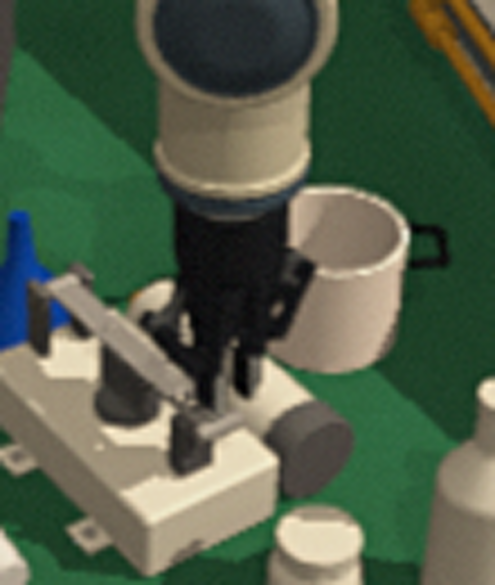

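>>> {"name": "move_arm", "arguments": {"series": [[0.07,-0.004,-0.004,0,0],[0.07,-0.002,-0.002,0,0],[0.07,-0.001,-0.001,0,0],[0.07,0,0,0.01,0],[0.07,0,0,0.012,0],[0.07,0,0,0.012,0]]}}

```text
time: 5.03
tcp_pos: [571.9, -98.3, 89.1]
orientation: [[0.926, 0.376, 0.025], [0.376, -0.926, -0.013], [0.018, 0.022, -1.0]]
force: [0.3, 1.2, 1.2]
grip_width: 69.8
```

```bash
cat > look.py <<'E'
from plant import bot, grab_frame
from h import *
import sys
n=sys.argv[1]
f=grab_frame("wrist");cv2.imwrite(f"pics/{n}.png",f["image"][:,:,::-1]);pickle.dump(f,open(f"pics/{n}.pkl","wb"))
s=bot.state();R=np.array(s["orientation"]);t=np.array(s["tcp_pos"])
pickle.dump(s,open(f"pics/{n}_s.pkl","wb"))
print(s["time"],t.round(1),R.round(3).tolist(),s["force"].round(1),s["wrist_torque"].round(2),round(s["grip_width"],1))
E
python3 look.py w4
```

```text
5.0833 [570.7 -98.   86.7] [[0.926, 0.376, 0.022], [0.376, -0.927, -0.012], [0.016, 0.02, -1.0]] [-1.5  0.4 -3. ] [-0.02  0.06 -0.01] 70.3
```

View pics/w4.png

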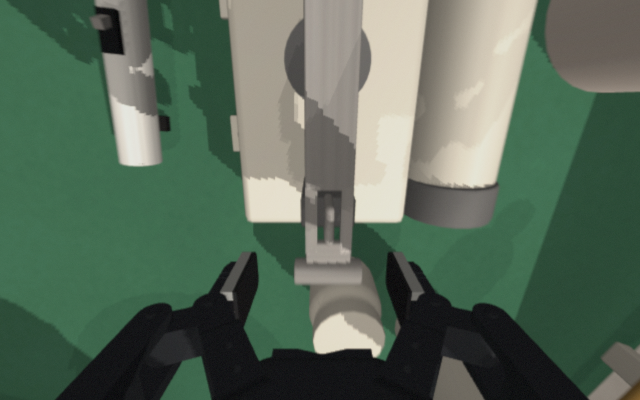

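```bash
cat > tf.py <<'E'
from h import *
import sys
n=sys.argv[1];f=pickle.load(open(f"pics/{n}.pkl","rb"));s=pickle.load(open(f"pics/{n}_s.pkl","rb"));R=np.array(s["orientation"]);t=np.array(s["tcp_pos"])
T=(cloud(f)-t)@R
E
python3 - w4 <<'E'
from tf import *
for (u,v) in ((295,271),(300,271),(328,262),(328,271),(328,282),(355,271),(361,271),(250,255),(240,270),(235,285),(390,255),(400,270),(405,285),(245,252),(395,252)): print(u,v,T[v,u].round(1))
E
```

```text
295 271 [-13.1   0.4 -38.8]
300 271 [-10.4   0.  -39.4]
328 262 [  4.2  -3.  -35.5]
328 271 [  4.2   0.6 -38.6]
328 282 [  4.2   6.6 -39.6]
355 271 [ 18.4   1.1 -37.8]
361 271 [ 21.4   0.6 -38.5]
250 255 [-35.7  -9.1 -39. ]
240 270 [-36.6  -9.9 -54.2]
235 285 [-35.7  -9.7 -65.4]
390 255 [ 35.6  -9.4 -39.4]
400 270 [ 36.9  -9.4 -53.5]
405 285 [ 36.   -9.4 -64.9]
245 252 [-38.6  -9.9 -37.3]
395 252 [ 39.   -9.1 -35.9]
```

>>> {"name": "move_arm", "arguments": {"series": [[0.07,0.0015,0.0015,0.005,0],[0.07,0.0015,0.0015,0.005,0],[0.07,0.001,0.001,0.005,0],[0.07,0,0,0,0]]}}

```text
time: 5.42
tcp_pos: [576.1, -100.5, 69.2]
orientation: [[0.927, 0.376, 0.02], [0.376, -0.927, -0.012], [0.014, 0.018, -1.0]]
force: [0.3, -0.2, 0.8]
grip_width: 70.0
```

```bash
python3 look.py w5; python3 - w5 <<'E'
from tf import *
C=T[240:330,280:390].reshape(-1,3);m=(C[:,2]<-35)&(C[:,2]>-70)&(C[:,1]>-9)&(C[:,1]<25)&(abs(C[:,0])<28)
B=C[m];print(len(B),B.min(0),B.max(0),np.percentile(B[:,2],5))
E
```

```text
5.4667 [ 576.2 -100.5   69.6] [[0.927, 0.376, 0.02], [0.376, -0.927, -0.012], [0.014, 0.019, -1.0]] [-0.6 -0.4 -0.1] [ 0.09 -0.02 -0.02] 69.9
2346 [-17.9408987   -8.97457934 -59.2191335 ] [ 18.10497444   6.4655832  -46.5236626 ] -57.751013612397145
```

View pics/w5.png

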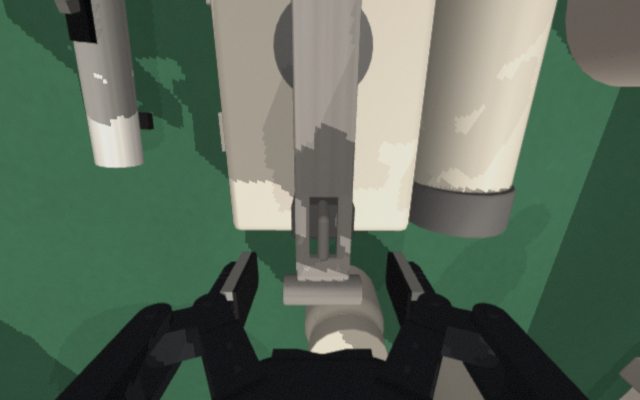

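>>> {"name": "move_arm", "arguments": {"series": [[0.03,0,0,0,0],[0.03,0,0,0,0],[0.03,0,0,0,0],[0.03,0,0,0,0],[0.03,0,0,0,0],[0.03,0,0,0,0]], "newtons": 25}}

```text
time: 5.97
tcp_pos: [576.5, -100.7, 70.9]
orientation: [[0.927, 0.376, 0.021], [0.376, -0.927, -0.012], [0.015, 0.02, -1.0]]
force: [0.5, -0.4, -1.4]
grip_width: 35.6
```

```bash
python3 look.py w6
```

```text
6.0167 [ 576.4 -100.7   70.9] [[0.927, 0.376, 0.021], [0.376, -0.927, -0.012], [0.015, 0.02, -1.0]] [-0.9 -0.5  0.9] [-0.07  0.14 -0.07] 35.4
```

View pics/w6.png

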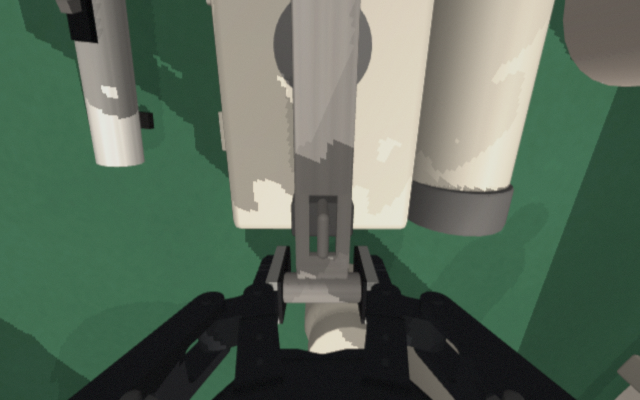

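>>> {"name": "move_arm", "arguments": {"series": [[0.03,0,-0.001,-0.016,0],[0.03,0,-0.002,-0.016,0],[0.03,0,-0.0035,-0.0155,0],[0.03,0,-0.0045,-0.0155,0],[0.03,0,-0.006,-0.015,0]]}}

```text
time: 6.43
tcp_pos: [570.0, -84.4, 149.2]
orientation: [[0.927, 0.375, 0.023], [0.375, -0.927, -0.012], [0.017, 0.02, -1.0]]
force: [3.2, 2.1, -3.8]
grip_width: 35.4
```

>>> {"name": "move_arm", "arguments": {"series": [[0.03,0,-0.0083,-0.016,0],[0.03,0,-0.0097,-0.0152,0],[0.03,0,-0.011,-0.0142,0],[0.03,0,-0.0123,-0.0132,0],[0.03,0,-0.0134,-0.012,0],[0.03,0,-0.0144,-0.0108,0],[0.03,0,-0.0153,-0.0094,0],[0.03,0,-0.016,-0.008,0]]}}

```text
time: 7.1
tcp_pos: [531.5, 14.2, 253.7]
orientation: [[0.927, 0.372, 0.033], [0.373, -0.928, -0.013], [0.026, 0.024, -0.999]]
force: [6.2, 5.1, -7.6]
grip_width: 35.4
```

```bash
python3 look.py w7
```

```text
7.15 [530.7  16.8 254.9] [[0.927, 0.373, 0.034], [0.374, -0.927, -0.011], [0.027, 0.023, -0.999]] [ 2.5  6.7 -2.9] [ 0.45 -0.32  0.01] 35.2
```

View pics/w7.png

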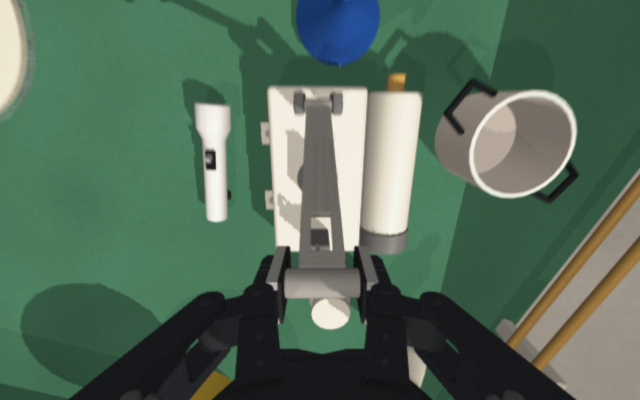

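>>> {"name": "move_arm", "arguments": {"series": [[0.03,0,-0.017,-0.0055,0],[0.03,0,-0.0175,-0.004,0],[0.03,0,-0.018,-0.0023,0],[0.03,0,-0.018,-0.0005,0],[0.03,0,-0.018,0.001,0],[0.03,0,-0.018,0.0025,0],[0.03,0,-0.0175,0.004,0]]}}

```text
time: 7.73
tcp_pos: [483.3, 138.3, 261.7]
orientation: [[0.927, 0.373, 0.044], [0.374, -0.927, -0.014], [0.035, 0.029, -0.999]]
force: [7.3, -1.1, -8.9]
grip_width: 35.4
```

```bash
python3 look.py w8
```

```text
7.7833 [482.2 140.7 260.9] [[0.927, 0.374, 0.043], [0.374, -0.927, -0.012], [0.035, 0.027, -0.999]] [6.9 4.7 0.1] [ 0.4  -1.02 -0.09] 35.3
```

View pics/w8.png

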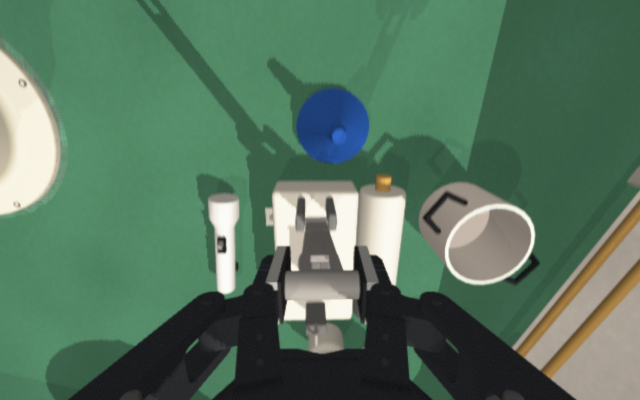

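>>> {"name": "move_arm", "arguments": {"series": [[0.03,0,-0.012,0.004,0],[0.03,0,0,0,0],[0.08,0,0,0,0],[0.08,0,0,0,0],[0.08,0,0,0,0],[0.08,0,0,-0.015,0],[0.08,0,0,-0.025,0],[0.08,0,0,-0.025,0]]}}

```text
time: 8.45
tcp_pos: [469.1, 155.7, 319.4]
orientation: [[0.926, 0.377, 0.033], [0.377, -0.926, -0.015], [0.025, 0.027, -0.999]]
force: [-0.8, 0.2, 0.0]
grip_width: 80.2
```

```bash
python3 look.py w9;python3 - <<'E'
from h import *
from plant import grab_frame
f=grab_frame("side");pickle.dump(f,open("pics/s9.pkl","wb"));cv2.imwrite("pics/s9.png",cv2.resize(f["image"][80:260,220:400,::-1],None,fx=3.2,fy=3.2))
E
```

```text
8.5 [470.8 156.1 324.3] [[0.925, 0.377, 0.039], [0.377, -0.926, -0.014], [0.031, 0.028, -0.999]] [ 0.5 -0.8  6.7] [ 0.05 -0.05  0.08] 80.3
```

View pics/w9.png

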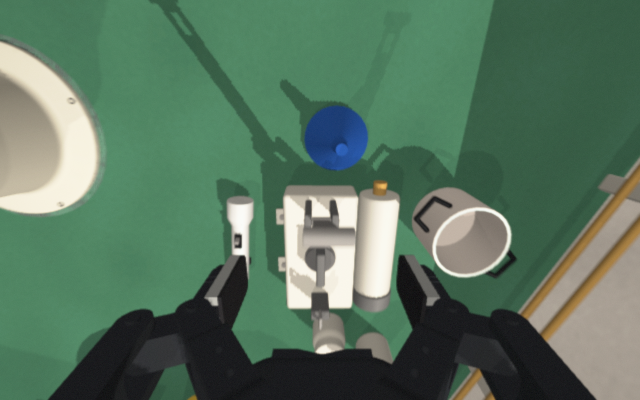

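View pics/s9.png

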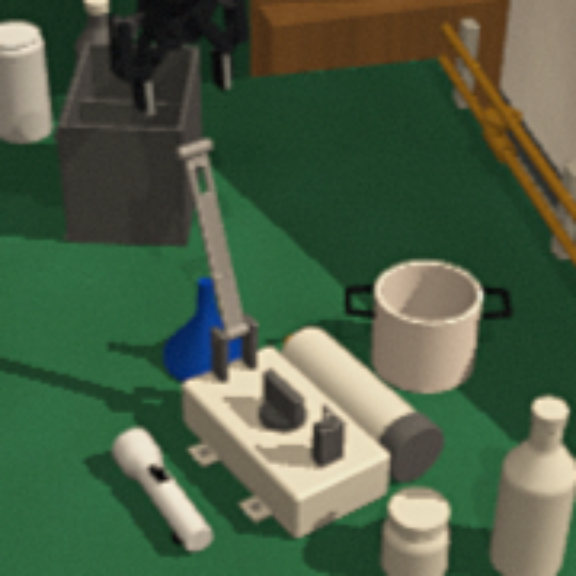

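>>> {"name": "move_arm", "arguments": {"series": [[0.08,-0.001,0.03,0,0],[0.08,-0.001,0.034,0,0],[0.08,-0.001,0.034,0.01,0],[0.08,-0.001,0.032,0.02,0],[0.08,-0.001,0.025,0.03,0],[0.08,0,0,0.035,0],[0.08,0,0,0.035,0],[0.08,0,0,0.035,0],[0.08,0,0,0.02,0],[0.08,0,0,0,0]]}}

```text
time: 9.38
tcp_pos: [536.0, -0.4, 136.6]
orientation: [[0.926, 0.374, 0.049], [0.375, -0.927, -0.013], [0.04, 0.031, -0.999]]
force: [-2.1, 0.2, -0.5]
grip_width: 80.1
```

```bash
python3 look.py w10
```

```text
9.4333 [ 5.364e+02 -4.000e-01  1.383e+02] [[0.926, 0.374, 0.05], [0.375, -0.927, -0.013], [0.041, 0.031, -0.999]] [-0.  -0.7  0.1] [ 0.02  0.06 -0.  ] 80.1
```

View pics/w10.png

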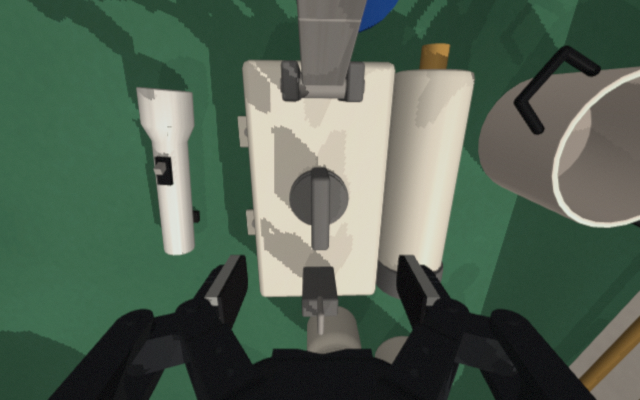

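```bash
cat > knob.py <<'E'
from tf import *
W=cloud(f)
o=np.array([534.7,1.2]);m=(np.hypot(W[...,0]-o[0],W[...,1]-o[1])<48)&(W[...,2]>97)&(W[...,2]<112)
m[:120]=False
P=T[m];print(len(P),P.min(0).round(1),P.max(0).round(1),P.mean(0).round(1)); w=W[m];print("world",w.mean(0).round(1),cv2.minAreaRect(w[:,:2].astype(np.float32)))
print("tool yaw",np.degrees(np.arctan2(R[1,0],R[0,0])))
print("tips",[T[v,u].round(0) for u,v in((245,258),(240,270),(400,258),(410,270))])
E
python3 knob.py w10
```

```text
1373 [ -9.  -34.8  31.2] [ 5.  25.1 40. ] [-2.  -7.  34.3]
world [533.6   4.9 103.7] ((534.7485961914062, 2.928567886352539), (13.801769256591797, 59.623348236083984), 21.360673904418945)
tool yaw 22.052476716877177
tips [array([-40.,  -7., -33.]), array([-41.,  -5., -41.]), array([ 39.,  -8., -35.]), array([ 40., -11., -50.])]
```

>>> {"name": "move_arm", "arguments": {"series": [[0.08,-0.001,-0.002,0.015,0.3],[0.08,-0.0005,-0.0015,0.015,0.3],[0.08,-0.0005,-0.001,0.015,0],[0.08,0,-0.0005,0.01,0],[0.08,0,0,0.005,0],[0.08,0,0,0,0]]}}

```text
time: 9.93
tcp_pos: [540.3, 2.7, 84.1]
orientation: [[0.93, 0.364, 0.06], [0.365, -0.931, -0.014], [0.051, 0.035, -0.998]]
force: [-0.7, 0.5, -0.4]
grip_width: 79.8
```

```bash
python3 look.py w11; python3 knob.py w11
```

```text
9.9833 [540.6   2.6  84.6] [[0.93, 0.364, 0.061], [0.365, -0.931, -0.014], [0.051, 0.036, -0.998]] [0.1 0.  0.5] [ 0.07 -0.    0.  ] 80.2
2220 [-11.6 -31.8 -22. ] [  2.4  29.  -13.9] [ -4.5  -4.9 -19.5]
world [533.4   5.8 103.7] ((534.7683715820312, 2.4671592712402344), (13.890913009643555, 60.64482116699219), 21.707420349121094)
tool yaw 21.435350986351214
tips [array([-40.,  -6., -33.]), array([-40.,  -6., -44.]), array([ 40.,  -8., -36.]), array([ 40., -10., -50.])]
```

View pics/w11.png

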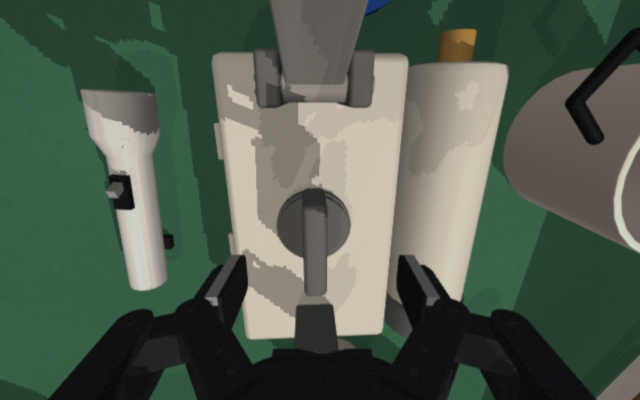

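>>> {"name": "move_arm", "arguments": {"series": [[0.08,-0.002,-0.0005,0.01,0],[0.08,-0.002,-0.0005,0.01,0],[0.08,-0.0015,-0.0005,0.006,0],[0.08,0,0,0.002,0],[0.08,0,0,0,0]]}}

```text
time: 10.4
tcp_pos: [539.1, 1.3, 58.7]
orientation: [[0.929, 0.363, 0.066], [0.365, -0.931, -0.015], [0.056, 0.038, -0.998]]
force: [-0.6, 0.0, 0.7]
grip_width: 80.1
```

```bash
python3 look.py w12; python3 knob.py w12
```

```text
10.45 [539.1   1.3  58.9] [[0.929, 0.364, 0.067], [0.365, -0.931, -0.015], [0.056, 0.038, -0.998]] [-0.6  0.2  0. ] [-0.02  0.02 -0.02] 79.6
4180 [-47.  -31.3 -56.1] [ 45.5  28.6 -35.9] [ -1.9  -4.7 -45.6]
world [532.5   5.7 104.1] ((536.297607421875, 4.233085632324219), (87.34172058105469, 58.03944778442383), 46.382930755615234)
tool yaw 21.457215669917222
tips [array([-41.,  -6., -33.]), array([-40.,  -5., -44.]), array([ 40.,  -9., -38.]), array([ 40., -11., -52.])]
```

View pics/w12.png

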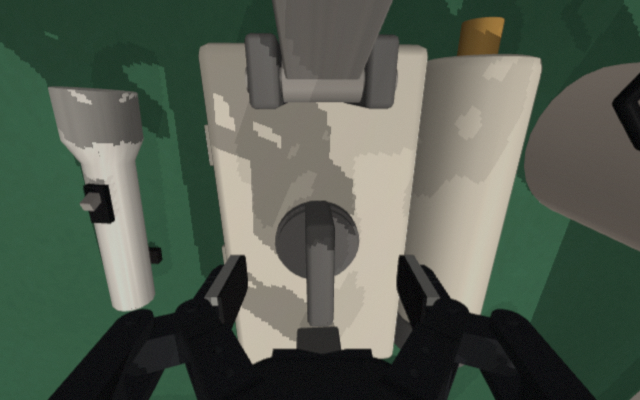

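>>> {"name": "move_arm", "arguments": {"series": [[0.08,-0.001,-0.0005,0.005,0],[0.08,-0.0005,-0.0005,0.003,0],[0.05,0,0,0,0],[0.005,0,0,0,0],[0.005,0,0,0,0],[0.005,0,0,0,0],[0.005,0,0,0,0],[0.005,0,0,0,0],[0.005,0,0,0,0]], "newtons": 40}}

```text
time: 11.2
tcp_pos: [537.6, 1.3, 51.2]
orientation: [[0.929, 0.364, 0.066], [0.366, -0.931, -0.016], [0.056, 0.039, -0.998]]
force: [3.8, 2.2, -5.9]
grip_width: 14.1
```

```bash
python3 look.py w13
```

```text
11.25 [537.7   1.3  51.1] [[0.929, 0.364, 0.066], [0.366, -0.931, -0.016], [0.056, 0.039, -0.998]] [ 0.6 -0.7  0.3] [-0.38  0.71  0.01] 13.7
```

View pics/w13.png

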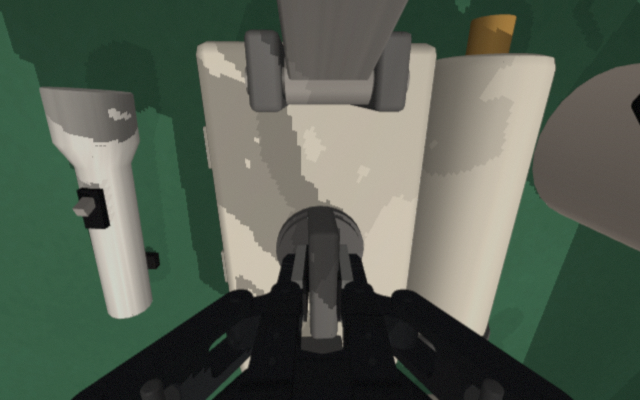

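>>> {"name": "move_arm", "arguments": {"series": [[0.005,0,0,0,5],[0.005,0,0,0,5],[0.005,0,0,0,5],[0.005,0,0,0,5]]}}

```text
time: 11.58
tcp_pos: [537.1, 1.1, 51.1]
orientation: [[0.998, 0.015, 0.065], [0.016, -1.0, -0.016], [0.065, 0.017, -0.998]]
force: [0.5, 0.7, 1.3]
grip_width: 13.8
```

```bash
python3 look.py w14
```

```text
11.6333 [537.2   1.1  51.1] [[0.998, 0.008, 0.065], [0.009, -1.0, -0.016], [0.065, 0.017, -0.998]] [ 0.5 -0.6  1.6] [-0.54  0.98  0.09] 14.2
```

View pics/w14.png

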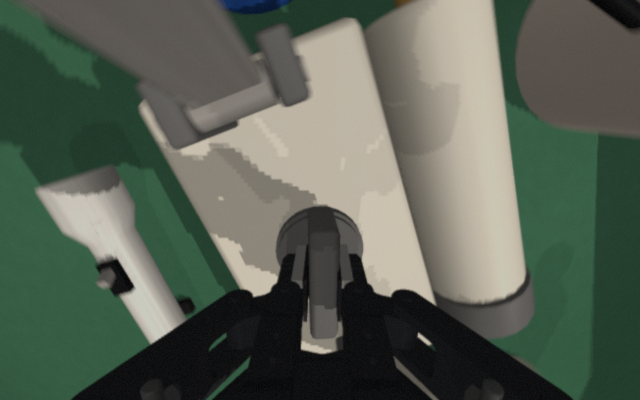

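>>> {"name": "move_arm", "arguments": {"series": [[0.005,0,0,0,5],[0.005,0,0,0,5],[0.005,0,0,0,5],[0.005,0,0,0,5],[0.005,0,0,0,5],[0.005,0,0,0,5],[0.005,0,0,0,5],[0.005,0,0,0,5]]}}

```text
time: 12.3
tcp_pos: [536.4, 1.7, 51.1]
orientation: [[0.763, -0.644, 0.063], [-0.644, -0.765, -0.016], [0.058, -0.029, -0.998]]
force: [1.8, 2.7, 1.5]
grip_width: 13.6
```

```bash
python3 - <<'E'
from plant import bot
import numpy as np
s=bot.state();R=s["orientation"];print(s["time"],np.degrees(np.arctan2(R[1,0],R[0,0])),s["force"].round(1),s["wrist_torque"].round(2),s["tcp_pos"].round(1))
E
```

```text
12.3 -40.171625578780635 [1.8 2.7 1.5] [0.7  0.6  0.18] [536.4   1.7  51.1]
```

>>> {"name": "move_arm", "arguments": {"series": [[0.005,0,0,0,3],[0.005,0,0,0,3],[0.005,0,0,0,3],[0.005,0,0,0,3]]}}

```text
time: 12.63
tcp_pos: [536.3, 1.8, 51.1]
orientation: [[0.61, -0.79, 0.062], [-0.791, -0.612, -0.016], [0.05, -0.04, -0.998]]
force: [-0.2, -2.2, 3.1]
grip_width: 14.0
```

```bash
cat > st.py <<'E'
from plant import bot
import numpy as np
s=bot.state();R=s["orientation"];print(s["time"],np.degrees(np.arctan2(R[1,0],R[0,0])),s["force"].round(1),s["wrist_torque"].round(2),s["tcp_pos"].round(1))
E
python3 st.py
```

```text
12.6333 -52.34325786818885 [-0.2 -2.2  3.1] [-0.13  1.12  1.37] [536.3   1.8  51.1]
```

>>> {"name": "move_arm", "arguments": {"series": [[0.005,0,0,0,0],[0.005,0,0,0,0],[0.005,0,0,0,0],[0.005,0,0,0,0],[0.005,0,0,0,0],[0.005,0,0,0,0]]}}

```text
time: 13.13
tcp_pos: [536.3, 1.8, 51.2]
orientation: [[0.621, -0.782, 0.062], [-0.782, -0.623, -0.016], [0.051, -0.038, -0.998]]
force: [0.9, -0.5, 0.9]
grip_width: 13.8
```

```bash
python3 st.py; python3 look.py w15
```

```text
13.1333 -51.5720306394105 [ 0.9 -0.5  0.9] [0.02 0.91 1.17] [536.3   1.8  51.2]
13.1833 [536.3   1.7  51.2] [[0.621, -0.782, 0.062], [-0.782, -0.622, -0.016], [0.051, -0.038, -0.998]] [ 2.3 -0.7  0.1] [0.02 0.91 1.18] 13.9
```

View pics/w15.png

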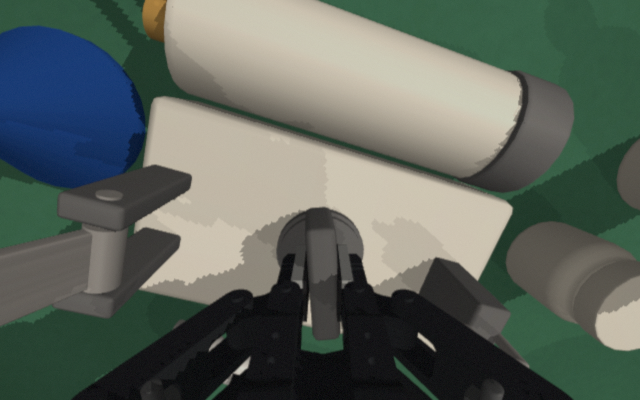

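>>> {"name": "move_arm", "arguments": {"series": [[0.005,0,0,0,0],[0.005,0,0,0,0],[0.005,0,0,0,0],[0.005,0,0,0,0],[0.005,0,0,0,0],[0.005,0,0,0,0],[0.005,0,0,0,0],[0.005,0,0,0,0],[0.005,0,0,0,0],[0.005,0,0,0,0],[0.005,0,0,0,0],[0.005,0,0,0,0],[0.005,0,0,0,0],[0.005,0,0,0,0],[0.005,0,0,0,0],[0.005,0,0,0,0],[0.005,0,0,0,0],[0.005,0,0,0,0]]}}

```text
time: 14.68
tcp_pos: [536.3, 1.7, 51.2]
orientation: [[0.621, -0.781, 0.062], [-0.782, -0.623, -0.016], [0.051, -0.038, -0.998]]
force: [0.6, -0.6, -0.5]
grip_width: 13.9
```

```bash
python3 st.py
```

```text
14.6833 -51.527083900207145 [ 0.6 -0.6 -0.5] [0.08 0.89 1.18] [536.3   1.7  51.2]
```

>>> {"name": "move_arm", "arguments": {"series": [[0.08,0,0,0,0],[0.08,0,0,0,0],[0.08,0,0,0,0],[0.08,0,0,0,0],[0.08,0,0,0,0],[0.08,0,0,0,0]]}}

```text
time: 15.18
tcp_pos: [537.2, 1.9, 51.4]
orientation: [[0.618, -0.783, 0.064], [-0.784, -0.62, -0.015], [0.052, -0.041, -0.998]]
force: [-0.1, 0.6, -0.1]
grip_width: 79.9
```

```bash
python3 look.py w16
```

```text
15.2333 [537.2   1.9  51.4] [[0.618, -0.783, 0.064], [-0.784, -0.62, -0.015], [0.052, -0.041, -0.998]] [-0.2  0.2 -0.3] [-0.01  0.01 -0.03] 79.9
```

View pics/w16.png

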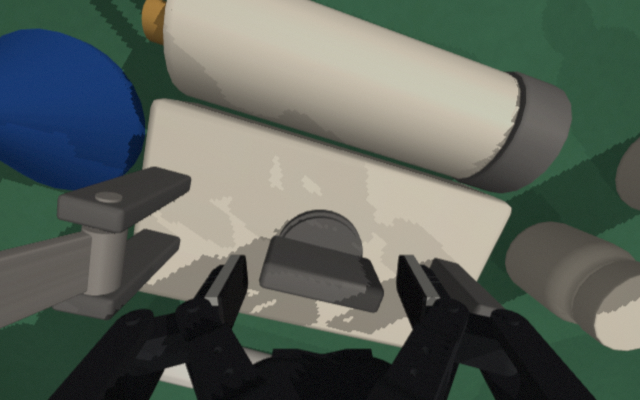

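>>> {"name": "move_arm", "arguments": {"series": [[0.08,0,0,-0.02,0],[0.08,0,0,-0.03,0],[0.08,0,0,-0.035,0],[0.08,0,0,-0.035,0],[0.08,0,0,-0.035,-3],[0.08,0,0,-0.03,-6],[0.08,0,0,-0.02,-6.5],[0.08,0,0,-0.01,-6.5],[0.08,0,0,0,-6.5],[0.08,0,0,0,-6.5],[0.08,0,0,0,-6.5],[0.08,0,0,0,-6.5],[0.08,0,0,0,-6.5],[0.08,0,0,0,-6.5],[0.08,0,0,0,-6.5],[0.08,0,0,0,-4]]}}

```text
time: 16.57
tcp_pos: [519.9, 5.6, 277.7]
orientation: [[0.919, 0.39, 0.062], [0.392, -0.92, -0.015], [0.051, 0.038, -0.998]]
force: [-0.3, 0.2, -0.7]
grip_width: 80.2
```

```bash
python3 look.py w17; python3 st.py; python3 - <<'E'
from h import *
from plant import grab_frame
f=grab_frame("side");pickle.dump(f,open("pics/s17.pkl","wb"));cv2.imwrite("pics/s17.png",cv2.resize(f["image"][80:260,220:400,::-1],None,fx=3.2,fy=3.2))
E
```

```text
16.6167 [519.9   5.6 277.7] [[0.917, 0.393, 0.062], [0.395, -0.919, -0.015], [0.051, 0.038, -0.998]] [ 0.8 -0.  -0.3] [ 0.01 -0.01  0.03] 79.9
16.6167 23.29016005908235 [ 0.8 -0.  -0.3] [ 0.01 -0.01  0.03] [519.9   5.6 277.7]
```

View pics/w17.png

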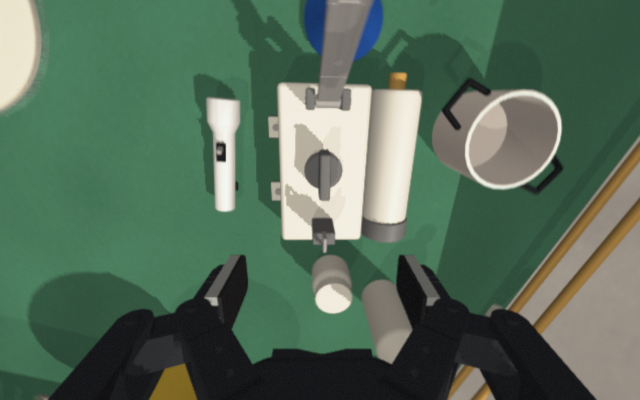

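View pics/s17.png

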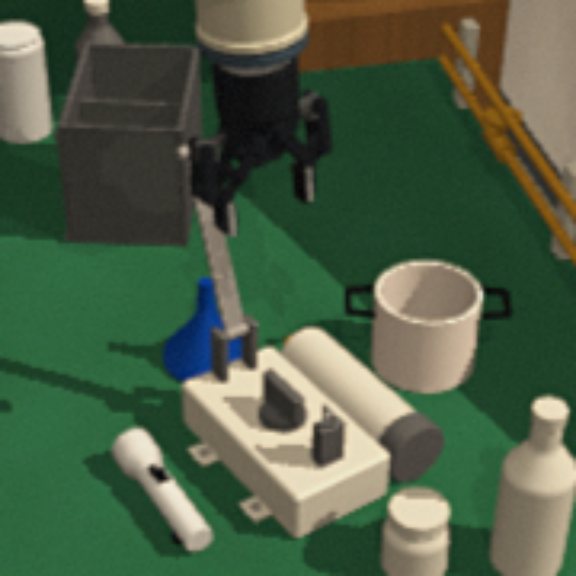

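```bash
python3 - w9 <<'E'
from tf import *
W=cloud(f);C=W[222:252,298:362].reshape(-1,3);m=(C[:,2]>285)&(C[:,2]<330);P=C[m];print(len(P),P.min(0),P.max(0),P.mean(0))
yaw=np.radians(21.6);X=np.array([np.cos(yaw),np.sin(yaw)]);Y=np.array([-X[1],X[0]]);o=np.array([534.7,2.0]);d=P[:,:2]-o
print((d@X).min(),(d@X).max(),(d@Y).min(),(d@Y).max(),P[:,2].max())
E
```

```text
1032 [456.68572403 141.3442849  298.91838075] [493.70606722 165.87008109 310.25929448] [474.56326609 155.27576492 306.64028789]
-17.232093770352318 18.477846430461447 156.3900245476297 169.60067505491793 310.25929447516376
```

>>> {"name": "move_arm", "arguments": {"series": [[0.08,0,0,-0.015,0.8],[0.08,0,0,-0.015,0.8],[0.08,0.004,-0.03,0,0],[0.08,0.004,-0.03,0,0],[0.08,0.004,-0.03,0,0],[0.08,0.004,-0.03,0,0],[0.08,0.002,-0.02,0,0],[0.08,0,0,0,0]]}}

```text
time: 17.33
tcp_pos: [484.8, 147.6, 304.5]
orientation: [[0.944, 0.325, 0.061], [0.327, -0.945, -0.014], [0.053, 0.034, -0.998]]
force: [0.2, -0.3, 0.4]
grip_width: 80.2
```

```bash
python3 look.py w18; python3 - w18 <<'E'
from tf import *
print("bar T",((np.array([475.6,152.8,302])-t)@R).round(1), np.degrees(np.arctan2(R[1,0],R[0,0])))
C=T[200:300,250:390].reshape(-1,3);W=cloud(f)[200:300,250:390].reshape(-1,3)
m=(W[:,2]>285)&(W[:,2]<318)&(abs(C[:,0])<33);P=C[m];print(len(P),P.min(0).round(1),P.max(0).round(1))
E
```

```text
17.3833 [485.2 146.4 304.6] [[0.944, 0.325, 0.061], [0.327, -0.945, -0.015], [0.053, 0.034, -0.998]] [-0.3  0.2  0. ] [-0.03  0.03 -0.04] 79.9
bar T [-7.1 -9.2  1.9] 19.107522967012926
1249 [-24.8 -17.2  -6.9] [11.4 -2.1  5.6]
```

View pics/w18.png

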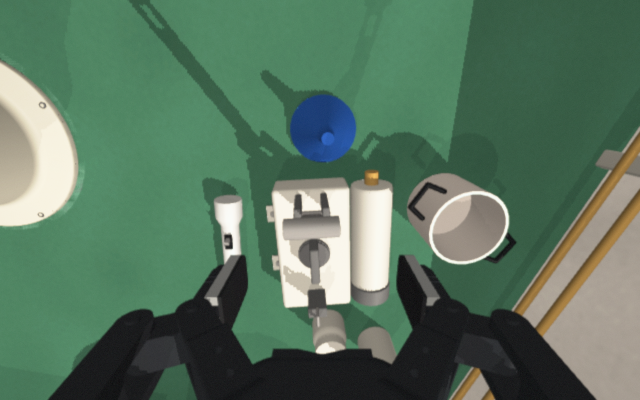

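>>> {"name": "move_arm", "arguments": {"series": [[0.08,-0.003,-0.004,0.01,-1],[0.08,-0.002,-0.003,0.012,-1],[0.08,-0.002,-0.002,0.012,0],[0.08,-0.001,0,0.006,0],[0.08,0,0,0,0]]}}

```text
time: 17.8
tcp_pos: [477.9, 149.5, 263.1]
orientation: [[0.935, 0.349, 0.063], [0.35, -0.936, -0.016], [0.054, 0.037, -0.998]]
force: [-0.5, 0.5, -0.7]
grip_width: 79.8
```

```bash
cat > bar.py <<'E'
from tf import *
print("yaw",np.degrees(np.arctan2(R[1,0],R[0,0])))
W=cloud(f);m=(W[...,2]>290)&(W[...,2]<318)&(abs(T[...,0])<33);m[:200]=0;P=T[m];print(len(P),P.min(0).round(1),P.max(0).round(1))
E
python3 look.py w19; python3 bar.py w19
```

```text
17.85 [478.1 149.6 263.6] [[0.935, 0.349, 0.064], [0.35, -0.936, -0.016], [0.054, 0.037, -0.998]] [ 0.7  0.3 -0. ] [-0.04  0.02 -0.01] 79.5
yaw 20.54409217899272
1994 [-16.7 -10.4 -47.9] [ 19.2   2.5 -34.8]
```

View pics/w19.png

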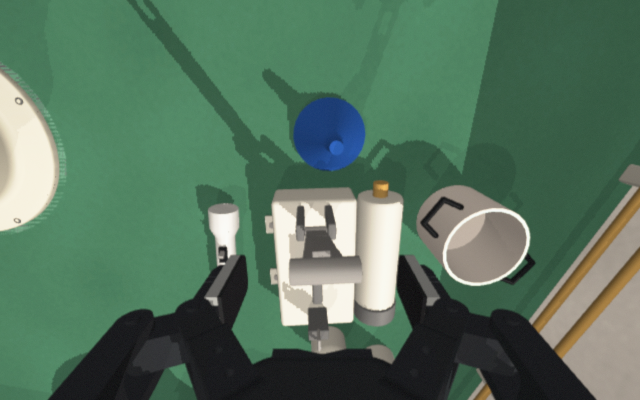

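>>> {"name": "move_arm", "arguments": {"series": [[0.08,0.0005,-0.002,0.004,-0.7],[0.08,0,-0.0015,0.004,0],[0.08,0,0,0,0],[0.03,0,0,0,0],[0.03,0,0,0,0],[0.03,0,0,0,0],[0.03,0,0,0,0],[0.03,0,0,0,0],[0.03,0,0,0,0]], "newtons": 25}}

```text
time: 18.6
tcp_pos: [478.8, 152.2, 257.1]
orientation: [[0.931, 0.358, 0.065], [0.36, -0.933, -0.016], [0.055, 0.038, -0.998]]
force: [1.1, -0.2, -4.1]
grip_width: 35.6
```

```bash
python3 look.py w20; python3 bar.py w20
```

```text
18.65 [478.9 152.2 257.1] [[0.931, 0.358, 0.065], [0.36, -0.933, -0.016], [0.056, 0.038, -0.998]] [ 1.  -0.2 -1.1] [-0.    0.2  -0.01] 35.5
yaw 21.116328393757055
4252 [-31.7 -11.7 -63. ] [ 31.4  12.1 -31.6]
```

View pics/w20.png

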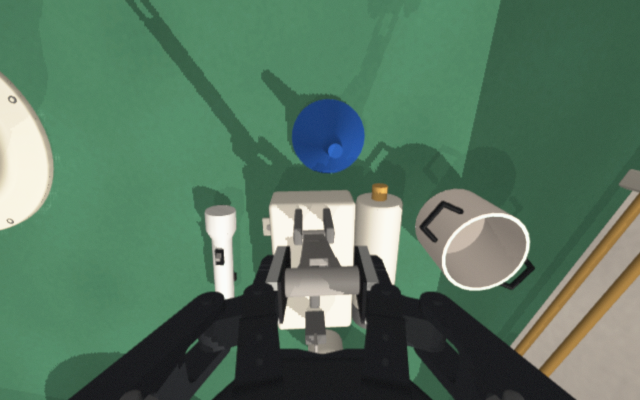

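>>> {"name": "move_arm", "arguments": {"series": [[0.03,0,0.017,-0.005,0],[0.03,0,0.0175,-0.0033,0],[0.03,0,0.018,-0.0017,0],[0.03,0,0.018,0,0],[0.03,0,0.018,0.0015,0],[0.03,0,0.0175,0.003,0],[0.03,0,0.0172,0.0045,0]]}}

```text
time: 19.23
tcp_pos: [524.4, 36.9, 264.3]
orientation: [[0.93, 0.362, 0.068], [0.364, -0.931, -0.012], [0.059, 0.035, -0.998]]
force: [-2.1, 2.0, -4.1]
grip_width: 35.3
```

```bash
cat > ang.py <<'E'
from plant import bot
import numpy as np
s=bot.state();t=np.array(s["tcp_pos"]);R=np.array(s["orientation"]);b=t-50*R[:,2]
yaw=np.radians(21.6);X=np.array([np.cos(yaw),np.sin(yaw)]);Y=np.array([-X[1],X[0]]);o=np.array([534.7,2.0]);d=b[:2]-o
y=90-d@Y;z=b[2]-115;print("t",s["time"],"x",(d@X).round(1),"theta",np.arctan2(z,y).round(3),"r",np.hypot(y,z).round(1),s["force"].round(1),s["wrist_torque"].round(2),"w",round(s["grip_width"],1),"R3",R[2].round(3),"yaw",np.degrees(np.arctan2(R[1,0],R[0,0])).round(1))
E
python3 ang.py
```

```text
t 19.2333 x 0.3 theta 1.316 r 205.8 [-2.1  2.  -4.1] [0.45 0.45 0.05] w 35.3 R3 [ 0.059  0.035 -0.998] yaw 21.4
```

>>> {"name": "move_arm", "arguments": {"series": [[0.03,-0.0003,0.017,0.006,0],[0.03,-0.0004,0.0164,0.0075,0],[0.03,-0.0005,0.0156,0.009,0],[0.03,-0.0006,0.0148,0.0103,0],[0.03,-0.0007,0.0138,0.0116,0],[0.03,-0.0007,0.0127,0.0127,0],[0.03,-0.0008,0.0114,0.0139,0]]}}

```text
time: 19.82
tcp_pos: [564.2, -64.4, 194.8]
orientation: [[0.93, 0.361, 0.069], [0.363, -0.932, -0.009], [0.061, 0.033, -0.998]]
force: [-0.8, 4.7, -2.2]
grip_width: 35.8
```

```bash
python3 ang.py
```

```text
t 19.8167 x -0.0 theta 0.678 r 206.7 [-0.8  4.7 -2.2] [ 0.86  0.25 -0.02] w 35.8 R3 [ 0.061  0.033 -0.998] yaw 21.3
```

>>> {"name": "move_arm", "arguments": {"series": [[0.03,-0.0008,0.0084,0.0124,0],[0.03,-0.0008,0.0075,0.013,0],[0.03,-0.0008,0.0065,0.0135,0],[0.03,-0.0008,0.0055,0.014,0],[0.03,-0.0008,0.0045,0.0142,0]]}}

```text
time: 20.23
tcp_pos: [577.7, -98.5, 125.1]
orientation: [[0.931, 0.36, 0.068], [0.361, -0.933, -0.006], [0.061, 0.031, -0.998]]
force: [-1.4, 5.9, 0.2]
grip_width: 35.3
```

```bash
python3 ang.py
```

```text
t 20.2333 x -0.1 theta 0.295 r 206.6 [-1.4  5.9  0.2] [1.01 0.39 0.06] w 35.3 R3 [ 0.061  0.031 -0.998] yaw 21.2
```

>>> {"name": "move_arm", "arguments": {"series": [[0.03,-0.0006,0.0023,0.011,0],[0.03,-0.0006,0.0016,0.011,0],[0.03,-0.0006,0.001,0.011,0],[0.03,-0.0006,0.0003,0.01,0]]}}

```text
time: 20.57
tcp_pos: [580.5, -105.5, 79.0]
orientation: [[0.931, 0.359, 0.068], [0.36, -0.933, -0.006], [0.061, 0.03, -0.998]]
force: [-1.6, 1.3, 1.3]
grip_width: 35.3
```

```bash
python3 ang.py; python3 look.py w21
```

```text
t 20.5667 x -0.0 theta 0.067 r 205.8 [-1.6  1.3  1.3] [ 0.21  0.38 -0.  ] w 35.3 R3 [ 0.061  0.03  -0.998] yaw 21.2
20.6167 [ 580.3 -105.6   77.4] [[0.931, 0.359, 0.067], [0.36, -0.933, -0.006], [0.06, 0.03, -0.998]] [ 5.7 -2.3 -3.4] [-0.28 -0.73 -0.11] 35.2
```

View pics/w21.png

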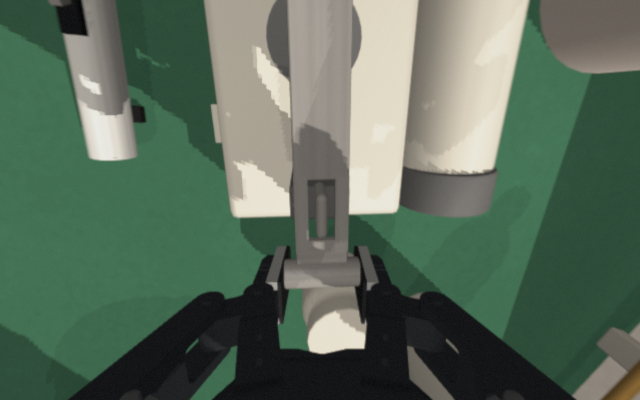

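Nearly down, with the slot over the staple. I'll press gently until it bottoms.

>>> {"name": "move_arm", "arguments": {"series": [[0.03,-0.0003,0,0.004,0],[0.03,-0.0003,0,0.004,0],[0.03,-0.0002,0,0.003,0],[0.03,0,0,0.003,0]]}}

```text
time: 20.95
tcp_pos: [581.4, -106.0, 65.1]
orientation: [[0.931, 0.359, 0.069], [0.361, -0.933, -0.007], [0.062, 0.032, -0.998]]
force: [-16.4, -0.3, 42.7]
grip_width: 35.3
```

```bash
python3 ang.py; python3 - <<'E'
from plant import bot
print(bot.state()["tcp_pos"])
E
```

```text
t 20.95 x 0.5 theta 0.0 r 206.0 [-16.4  -0.3  42.7] [0.12 2.31 0.07] w 35.3 R3 [ 0.062  0.032 -0.998] yaw 21.2
[ 581.38119116 -106.01040808   65.14444027]
```

>>> {"name": "move_arm", "arguments": {"series": [[0.03,0,0,0,0],[0.08,0,0,0,0],[0.08,0,0,0,0],[0.08,0,0,0,0],[0.08,0,0,0,0],[0.08,0,0,-0.015,0],[0.08,0,0,-0.025,0],[0.08,0,0,-0.03,0],[0.08,0,0,-0.02,0],[0.08,0,0,0,0]]}}

```text
time: 21.78
tcp_pos: [574.3, -104.8, 158.4]
orientation: [[0.93, 0.361, 0.068], [0.362, -0.932, -0.007], [0.061, 0.031, -0.998]]
force: [1.2, 0.1, 0.8]
grip_width: 79.9
```

```bash
python3 ang.py; python3 look.py w22; python3 - w22 <<'E'
from tf import *
C=cloud(f).reshape(-1,3)
yaw=np.radians(21.6);X=np.array([np.cos(yaw),np.sin(yaw)]);Y=np.array([-X[1],X[0]]);o=np.array([534.7,2.0]);d=C[:,:2]-o;Q=np.c_[d@X,d@Y,C[:,2]]
m=(abs(Q[:,0])<9)&(Q[:,1]>-55)&(Q[:,1]<60)&(Q[:,2]>108)&(Q[:,2]<135);P=Q[m];print(len(P),np.polyfit(P[:,1],P[:,2],1),np.median(P[:,2]))
m=(abs(Q[:,0])<16)&(Q[:,1]<-100)&(Q[:,1]>-120)&(Q[:,2]>108)&(Q[:,2]<140);P=Q[m];print("bar top",np.percentile(P[:,2],95))
E
python3 - <<'E'
from h import *
from plant import grab_frame
f=grab_frame("side");pickle.dump(f,open("pics/s22.pkl","wb"));cv2.imwrite("pics/s22.png",cv2.resize(f["image"][80:260,220:400,::-1],None,fx=3.2,fy=3.2))
E
```

```text
t 21.7833 x -5.5 theta 0.432 r 222.7 [1.2 0.1 0.8] [ 0.01 -0.05  0.01] w 79.9 R3 [ 0.061  0.031 -0.998] yaw 21.3
21.8333 [ 574.  -104.6  156.9] [[0.93, 0.361, 0.067], [0.362, -0.932, -0.007], [0.06, 0.031, -0.998]] [ 1.3  0.3 -0.3] [ 0.    0.06 -0.01] 79.8
3826 [-1.55953061e-03  1.17791183e+02] 117.80724647809825
bar top 122.74881615450771
```

View pics/w22.png

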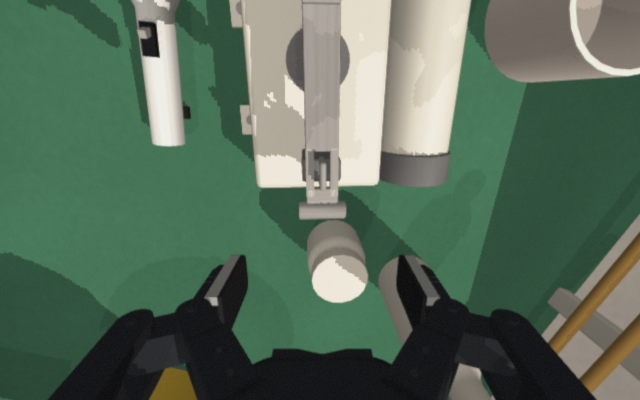

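View pics/s22.png

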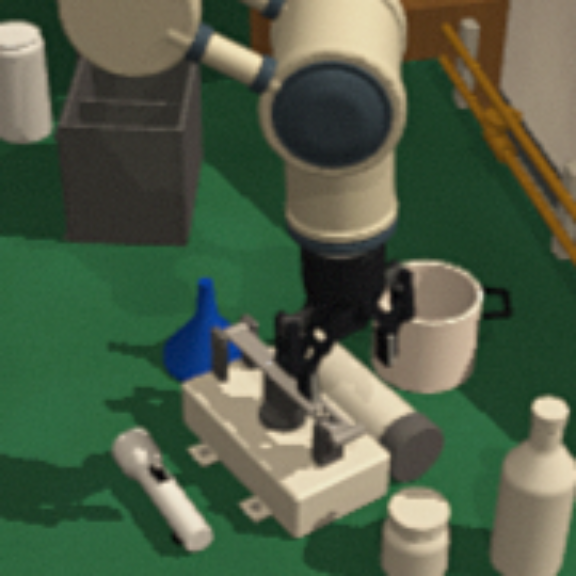

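>>> {"name": "move_arm", "arguments": {"series": [[0.08,0,0,-0.025,0],[0.08,0,0,-0.03,0],[0.08,0,0,-0.025,0],[0.08,0,0,0,0],[0.08,0,0,0,0]]}}

```text
time: 22.3
tcp_pos: [565.4, -103.1, 231.0]
orientation: [[0.931, 0.361, 0.054], [0.362, -0.932, -0.003], [0.049, 0.023, -0.999]]
force: [-0.6, -0.7, -0.5]
grip_width: 79.6
```

```bash
python3 look.py w23; python3 -c "
from plant import job
print(job.job_done())"
```

```text
22.35 [ 565.5 -103.1  230.9] [[0.931, 0.361, 0.054], [0.362, -0.932, -0.003], [0.05, 0.023, -0.999]] [0.7 0.4 1. ] [ 0.01 -0.01 -0.02] 79.7
the job is handed in; nothing more can be done
None
```

View pics/w23.png

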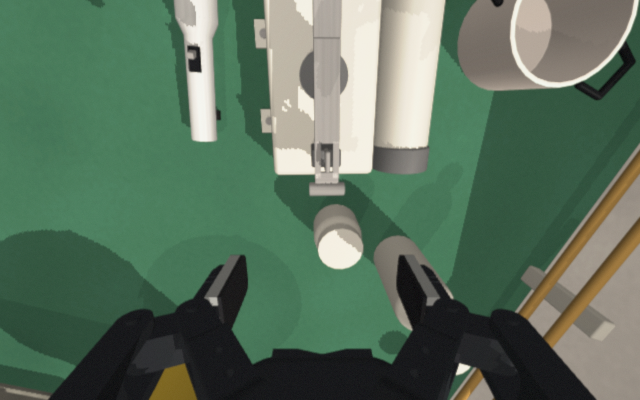

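The filter is flushed and the job was handed in at about 22.4 s.

- **Hasp up:** I gripped the bar by its ends and swung the hasp back to about 1.94 rad.
- **Knob:** I turned it clockwise until it met its stop; the wrist read about 1.2 N m there. I held it about 2 s, then let go. The wrist picture showed it sprung home, lying along the unit's y axis.
- **Hasp down:** I swung it back over the staple and pressed until it bottomed, with a peak reading of about 43 N up at the wrist.

**Last checks:**
- The strap was level to within 0.002 rad and the top of the bar stood about 123 mm above the base, so the hasp is fully closed.
- The gripper was clear of everything, with the force near zero.
- The torch, funnel, tub, pot and spray looked unmoved in the last pictures. The bucket and the caddy were not checked separately.

**What disagreed or failed:**
- **Fingertip position:** both cameras put the fingertips about 40 mm farther back than the stated tool frame. My first grip on the bar therefore closed on air above it. I used the camera positions after that, and they worked.
- **Tool tilt:** it drifted to about 4° during the work, which did no visible harm.

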